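# Stow the sauce tub under the overshelf and shut the keeper

### The arm

A 7-joint arm with a two-finger parallel gripper is mounted at the origin on the work surface. World frame = base frame: x ahead of the robot, y to its left, z up, the work surface at z = 0. Lengths are in m, angles in rad, forces in N, time in s.
With the tool pointing down it reaches from about 0.4 to 0.85 m from the base axis. Payload 4.5 kg.
Tool frame: the origin (TCP) lies midway between the tips of the shut fingers; the grasp point (between the pads) lies 19 mm behind it; z points along the fingers, y is the direction in which the jaws open and shut (so a half turn about z gives the same grasp; the last joint's range is limited). The gripper opens to 88 mm and grips with 3 to 60 N. Pads are 18 mm wide; open, the fingers measure 123 mm over their backs; the gripper's body (75 mm by 187 mm) begins 45 mm behind the grasp point.
Start: joints at [1.246, 0.689, -0.195, 1.565, 0.157, 0.902, -0.215], TCP at [0.219, -0.585, 0.239] pointing down, gripper open.
Joint ranges: [-3.01, 3.01], [-0.46, 2.08], [-1.47, 1.51], [0.13, 2.56], [-1, 4.14], [0.04, 2.09], [-2.66, 2.66]. Speed limits (rad/s): [2.57, 2.57, 3.14, 3.14, 3.14, 3.14, 3.14].

### API

Orientations are given as a unit quaternion [x, y, z, w].
In Python, from plant import r gives the robot as it stands. The module is installed in compiled form; this text tells all that it offers.
- The arm moves only by the tool carry_out, never from a script. Its argument "commands" is a list of rows, each a list of 6 numbers: the shift along the tool's x, y, z in m, then the turn, a rotation vector about the tool's x, y, z in degrees. In form: [[dx, dy, dz, wx, wy, wz], ...]. A call has 1 to 12 rows; each row is the pose to reach, as a shift and turn from the pose commanded when the call began, along the tool's axes at that moment; what a row does not reach only later rows make up. A row lasts 1/10 s, in which the tool goes at most 50 mm and 8.59 degrees, less where a joint would pass 70% of its speed; a pose out of reach is approached as far as the arm can. A call with a gripper value outside its range is refused whole. "fingers" is the closure in counts, from 0 (fully open) to 255 (shut), set as the call begins (left out, the last holds). The fingers move at their own pace and stop on an object; "grip_force" is the grip in N (left out, the last holds). Time passes only in rows, so rows that repeat a pose let the fingers close. It gives the time, the measured TCP pose, the force and the opening at its end, in the units of the state.
- r.get_state(): the state, without advancing time (a new reading comes with each control period).
- r.snapshot(name): name is "scene" or "top" or "wrist"; returns a dict with "img" (420x560x3 uint8, blue, green, red), "intrinsics" (3x3 intrinsics, pixels), "k1" (the pictures are not rectified: a ray, as slopes to the right and down, at radius r is drawn at 1 + k1 r^2 times it, then the intrinsics apply), "extrinsics" (4x4, takes a point from camera to world coordinates); the wrist camera has in their place "tool_from_camera" (4x4, takes a point from camera to tool coordinates, whose origin is the TCP and whose axes are the flange's). Camera axes: x right, y down, z forward; pixel columns grow to the right and rows downward; lengths in m; the calibration is good to about 2 mm. A picture is of the moment at which its call begins: read the wrist's pose just before it. There is no depth.
- r.finish_job(): hands the job in, once; it reports no verdict.
Trained networks look in a picture, given as the dict that the camera call returned (one of the last four; its "shot" number tells which), for a name from the list of things; names that differ only in an ending like _2 or _b are one class to them, and where a whole thing is asked for, a point or a joint stands for the part that bears it (a point fixed in the world has none). Each returns a list of dicts, best first, with "p" (0 to 1); they miss things now and then, are a little off and sometimes report something else, mostly with a low value. They report only what shows in the picture. A call takes as long as a camera call. They do not tell look-alikes from the thing itself.
- r.spot_in(picture, label): "xyz" ([x, y, z] in m, in world coordinates, good to about 4 mm: the middle of the surface that is visible of it).
- r.spot_point(picture, label): "xyz" ([x, y, z] in m, in world coordinates, good to about 4 mm: a listed point, or the origin of a listed thing).
The state is a dict: "clock": time; "q": joint angles; "qd": joint speeds; "joint_torque": joint torques, N m; "tool_pos": TCP position; "eef_rot": TCP orientation; "contact_force": force on the tool from outside, world axes, zero at the start; "moment": the same for the moment, N m; "opening": opening from 0.0 (shut) to 1.0 (fully open).
Only numpy, scipy, OpenCV 4.12 (cv2) and the standard library are available. Lean on these libraries where they do the work, as an engineer would, in place of code of your own. Each camera call takes 0.05 s, during which the arm holds its last target.

### The job

Slide the lidded sauce tub along the counter, end first, through the mouth of the steel storage bay and under its overshelf until it is fully home against the back stop, then slide the keeper bar all the way across the mouth so that the tub cannot come out. Keep the tub flat on the counter all the time, and leave the squeeze bottle, the jar and the single portion cup where they stand.

Things in the scene. Friction and masses are not known exactly. Their poses are not given: they have to be found in the camera images.
- tub: Lidded rectangular blue plastic sauce tub, loose, 150 long (its x) by 92 wide (its y) by 82 high, plus a 3 mm raised panel on the lid; about 0.5 kg, too wide to grip. Origin: centre of its underside. The lid's rim (70 to 82 high) is the widest part; the body below is 146 x 88. Both ends are alike. It begins askew in front of the bay's mouth.
- bay: Fixed stainless steel bay on the counter. Origin: on the counter, centre of the mouth; x points into the bay. Lane 104 wide (y -52 to 52). Sides 8 thick: from x = 0 to 90 low rails 40 high, flared outwards in front (to x = -23, y = +-70); beyond x = 90, 100 high. Dark keeper slideway beside the mouth: x 2 to 28, y 73 to 208, 43 high.
- bay_stop (a point): Middle of the back stop's face at counter height: bay x = 190, y = 0. When the tub is home its far end is against this face: tub centre at bay x = 115, y = 0, tub's x along the bay's x (either way round), near end at bay x = 40.
- bay_shelf (a point): Middle of the overshelf's front edge, on its top, 106 above the counter: bay x = 90. The shelf is 160 wide (y), runs from bay x = 90 to 240, its underside is 100 above the counter; two small white cups 39 high stand on its rear half. With the tub home, 50 mm of the tub stick out in front of this edge.
- keeper (a joint): Travel in m of the keeper, a flat aluminium bar 14 x 130 x 15 that slides along the bay's -y across the mouth at bay x = 15, between 45 and 60 above the counter (over the rails). 0: fully open; it begins at 0 to 0.02, clear of the lane; 0.12: fully shut, the bar's end at bay y = -40. It stays where it is left; about 2 N moves it.
- keeper_pin (a point): Point on the axis of the keeper's upright black pin (16 diameter, 60 to 115 above the counter), 92 above the counter, 20 from the bar's leading end: bay x = 15, y = 100 minus the travel. Push the pin to slide the bar.
- squeeze_bottle: Bystander: white squeeze bottle, 62 diameter, 195 high. Origin: centre of its underside.
- jar: Bystander: glass jar with a red cap, 80 diameter, 110 high. Origin: centre of its underside.
- portion_cup: Bystander: single white lidded portion cup standing on the counter, 66 diameter, 46 high. Origin: centre of its underside.
Not all that is in view belongs to the job. Of the things that look like the tub, take the one that is nearest to the robot's base at the start.

How it is judged:
On the way, in this order (a step that is already met when the one before it is completed fails the run):
1. the tub lies fully home in the bay against the back stop, with the keeper still open (x of tub in the frame of bay between 0.107 and 0.119 m and y of tub in the frame of bay between -0.012 and 0.012 m and angle between the x axis of tub and the x axis of bay, either way round below 0.08 rad and angle between tub's own z axis and vertical below 0.06 rad and height (world z) of tub below 0.006 m and value of joint keeper below 0.05 m), for 0.2 s.
2. the keeper bar is slid fully across the mouth (value of joint keeper above 0.11 m), for 0.2 s.
At the end, for the whole second after the job is handed in: The tub rests flat on the counter in the bay, within 8 mm of the back stop, within 12 mm of the lane's centre line and 4.5 degrees of its direction, at rest, and the keeper is shut to within 10 mm of the end of its travel (x of tub in the frame of bay between 0.107 and 0.119 m and y of tub in the frame of bay between -0.012 and 0.012 m and angle between the x axis of tub and the x axis of bay, either way round below 0.08 rad and angle between tub's own z axis and vertical below 0.06 rad and height (world z) of tub below 0.006 m and value of joint keeper above 0.11 m and linear speed of tub below 0.02 m/s); the robot touches nothing.
It fails at once if the tub is lifted more than 15 mm off the counter (height (world z) of tub above 0.015 m).
It fails at once if the tub is tipped more than 15 degrees (angle between tub's own z axis and vertical above 0.26 rad).
It fails at once if the squeeze bottle is moved more than 20 mm (distance of squeeze_bottle from where it was at the start of the episode above 0.02 m).
It fails at once if the jar is moved more than 20 mm (distance of jar from where it was at the start of the episode above 0.02 m).
It fails at once if the portion cup is moved more than 20 mm (distance of portion_cup from where it was at the start of the episode above 0.02 m).
It also fails if it takes over 67 s, if anything falls off the work surface, if the arm or the gripper's body presses on something with over 40 N, if the wrist force passes 120 N, or if a joint passes its speed limit or range.

## Working session

There is one attempt and no reset: what is moved stays moved. The work goes in short steps, Python scripts to look and compute and a tool call to move; the robot and the scene stay as the last step left them, time stands still between calls to the robot, and variables do not carry over. Pictures are saved under pics/ and viewed, and the job is handed in when it is done.

Besides the shell and the picture viewer there is one more tool, called after "Request:" as name(argument=value, ...) on one line, values as JSON. carry_out: Moves the arm, as the interface text tells. Its arguments: {"type":"object","properties":{"commands":{"type":"array","items":{"type":"array","items":{"type":"number"}}},"fingers":{"type":"number"},"grip_force":{"type":"number"}},"required":["commands"]}

```bash
mkdir -p pics; cat > h.py <<'E'
import numpy as np, cv2
from plant import r
from scipy.spatial.transform import Rotation as R
def snap(n,f):
    p=r.snapshot(n); cv2.imwrite('pics/'+f,p['img']); return p
def proj(p,X):
    T=np.linalg.inv(p['extrinsics']); c=T[:3,:3]@np.array(X)+T[:3,3]
    s=c[:2]/c[2]; s=s*(1+p['k1']*(s@s)); K=np.array(p['intrinsics']); return K[:2,:2]@s+K[:2,2]
def ray(p,uv):
    K=np.array(p['intrinsics']); d=np.linalg.solve(K[:2,:2],np.array(uv,float)-K[:2,2]); s=d.copy()
    for _ in range(30): s=d/(1+p['k1']*(s@s))
    E=np.array(p['extrinsics']); return E[:3,3],E[:3,:3]@np.array([s[0],s[1],1])
def atz(p,uv,z):
    o,d=ray(p,uv); return o+d*(z-o[2])/d[2]
E
python3 - <<'E'
from h import *
s=r.get_state(); print({k:np.round(v,3) for k,v in s.items()})
for n in ('scene','top'):
    p=snap(n,n+'1.png'); print(n,p['k1'],np.round(p['extrinsics'],3).tolist(),np.round(p['intrinsics'],1).tolist())
    for l in ['tub','bay','bay_stop','bay_shelf','keeper','keeper_pin','squeeze_bottle','jar','portion_cup']:
        print(l,[(np.round(d['xyz'],3).tolist(),round(d['p'],2)) for d in r.spot_point(p,l)])
E
```

```text
{'clock': np.float64(0.0), 'q': array([ 1.246,  0.69 , -0.194,  1.566,  0.157,  0.902, -0.215]), 'qd': array([ 0.002, -0.   , -0.001,  0.001, -0.001,  0.   ,  0.   ]), 'joint_torque': array([ 0.0000e+00, -5.2756e+01, -1.2670e+00, -1.5343e+01, -5.3000e-02,
        7.0000e-03,  0.0000e+00]), 'tool_pos': array([ 0.219, -0.585,  0.238]), 'eef_rot': array([ 0.984,  0.178, -0.   , -0.001]), 'contact_force': array([ 0.458, -0.284, -0.148]), 'moment': array([ 0.005,  0.026, -0.05 ]), 'opening': np.float64(0.997)}
scene 0.0026430779944025574 [[-0.75, 0.564, -0.345, 0.972], [0.661, 0.636, -0.398, 0.493], [-0.005, -0.526, -0.85, 1.019], [0.0, 0.0, 0.0, 1.0]] [[399.3, 0.0, 278.9], [0.0, 399.3, 212.4], [0.0, 0.0, 1.0]]
tub [([0.826, 0.193, -0.002], 0.86), ([0.553, 0.454, -0.002], 0.6), ([0.539, 0.203, 0.001], 0.55)]
bay [([0.491, 0.062, 0.003], 0.83)]
bay_stop [([0.518, -0.127, -0.002], 0.83)]
bay_shelf [([0.504, -0.029, 0.102], 0.6)]Traceback (most recent call last):
  File "<stdin>", line 6, in <module>
ValueError: it knows: bay, bay_shelf, bay_stop, jar, keeper_pin, portion_cup, squeeze_bottle, tub
```

```bash
python3 - <<'E'
from h import *
for n in ('scene','top'):
    p=snap(n,n+'1.png'); print(n,np.round(p['extrinsics'],3).tolist())
    for l in ['tub','bay','bay_stop','bay_shelf','keeper_pin','squeeze_bottle','jar','portion_cup']:
        print(l,[(np.round(d['xyz'],3).tolist(),round(d['p'],2)) for d in r.spot_point(p,l)])
E
```

```text
scene [[-0.75, 0.564, -0.345, 0.972], [0.661, 0.636, -0.398, 0.493], [-0.005, -0.526, -0.85, 1.019], [0.0, 0.0, 0.0, 1.0]]
tub [([0.558, 0.453, -0.004], 0.88), ([0.544, 0.202, 0.001], 0.86), ([0.829, 0.196, -0.001], 0.77)]
bay [([0.494, 0.062, -0.003], 0.67), ([0.395, -0.364, 0.001], 0.63)]
bay_stop [([0.516, -0.13, 0.001], 0.79)]
bay_shelf [([0.504, -0.032, 0.103], 0.92)]
keeper_pin [([0.59, 0.055, 0.092], 0.67)]
squeeze_bottle [([0.606, -0.379, -0.001], 0.63)]
jar [([0.737, -0.209, -0.003], 0.55)]
portion_cup [([0.395, -0.362, 0.001], 0.6)]
top [[-0.017, -0.998, 0.06, 0.512], [-1.0, 0.017, 0.005, 0.024], [-0.006, -0.06, -0.998, 1.383], [0.0, 0.0, 0.0, 1.0]]
tub [([0.556, 0.451, -0.003], 0.78), ([0.825, 0.196, -0.004], 0.66), ([0.542, 0.205, 0.002], 0.61)]
bay []
bay_stop []
bay_shelf [([0.5, -0.023, 0.109], 0.91)]
keeper_pin [([0.589, 0.058, 0.091], 0.77)]
squeeze_bottle [([0.605, -0.382, -0.003], 0.84), ([0.543, 0.205, -0.002], 0.54)]
jar [([0.736, -0.211, 0.002], 0.6), ([0.505, -0.022, 0.108], 0.55)]
portion_cup [([0.396, -0.366, -0.0], 0.96)]
```

View pics/scene1.png

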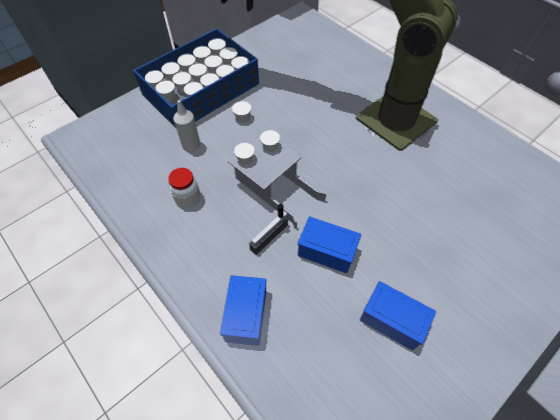

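View pics/top1.png

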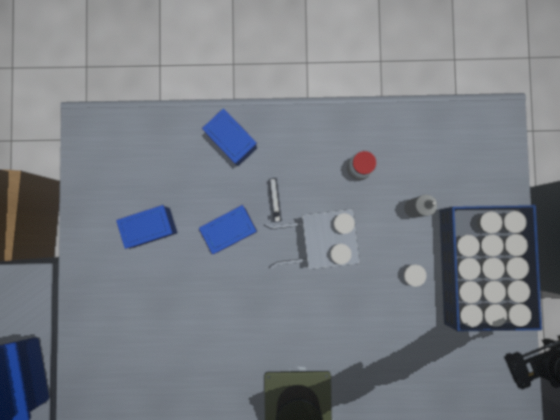

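```bash
python3 - <<'E'
import cv2
a=cv2.imread('pics/top1.png')[160:310,180:380]; cv2.imwrite('pics/c1.png',cv2.resize(a,None,fx=4,fy=4,interpolation=cv2.INTER_CUBIC))
a=cv2.imread('pics/scene1.png')[120:280,220:370]; cv2.imwrite('pics/c2.png',cv2.resize(a,None,fx=3.7,fy=3.7,interpolation=cv2.INTER_CUBIC))
E
```

```text
(no output)
```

View pics/c1.png

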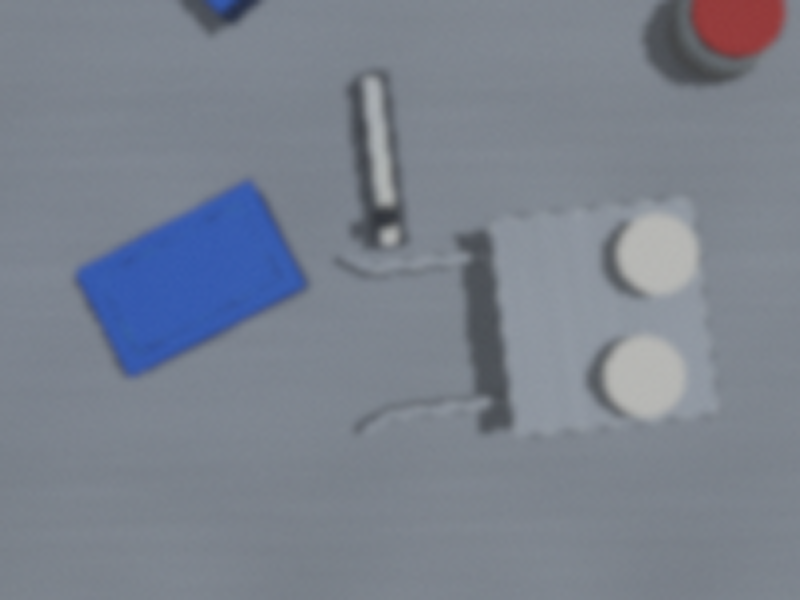

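View pics/c2.png

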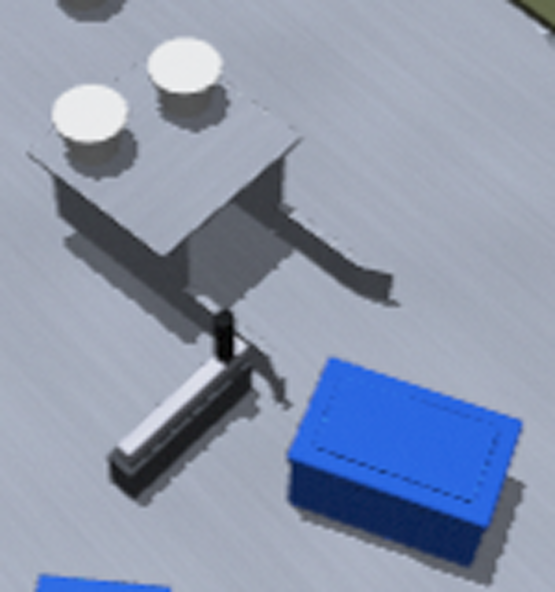

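```bash
python3 - <<'E'
from h import *
t=r.snapshot('top'); s=r.snapshot('scene')
def f(p,off,sc,pts,z): return np.array([atz(p,((x+.5)/sc-.5+off[0],(y+.5)/sc-.5+off[1]),z)[:2] for x,y in pts])
T=dict(p=t,off=(180,160),sc=4); S=dict(p=s,off=(220,120),sc=3.7)
for nm,a in (('top',f(pts=[(77,274),(250,182),(308,286),(130,375)],z=.082,**T)),('scene',f(pts=[(484,525),(290,457),(332,358),(521,423)],z=.082,**S))):
    l=[np.linalg.norm(a[i]-a[(i+1)%4]) for i in range(4)]
    d=(a[1]+a[2]-a[0]-a[3]); print(nm,'tub',a.mean(0).round(4),np.round(l,3),'yaw',np.degrees(np.arctan2(d[1],d[0])))
for nm,a in (('top',f(pts=[(490,218),(690,198),(716,410),(515,436)],z=.106,**T)),('scene',f(pts=[(165,254),(28,152),(300,140)],z=.106,**S))):
    print(nm,'shelf',a.round(4).tolist())
    if nm=='top':
        d=a[1]+a[2]-a[0]-a[3]; fr=(a[0]+a[3])/2; e=a[0]-a[3]
    else:
        d=a[1]-a[0]; fr=(a[0]+a[2])/2;e=a[0]-a[2]
    print('front mid',fr,'side',np.linalg.norm(e),'yaw',np.degrees(np.arctan2(d[1],d[0])),'yaw by front',np.degrees(np.arctan2(e[1],e[0]))-90)
print(f(pts=[(388,213)],z=.115,**T), f(pts=[(224,317)],z=.115,**S))
print('flare tips top',f(pts=[(338,258),(357,430)],z=.04,**T),'scene',f(pts=[(285,390),(392,275)],z=.04,**S))
print('rail ends',f(pts=[(470,258),(490,403)],z=.04,**T))
E
```

```text
top tub [0.5447 0.2002] [0.146 0.09  0.148 0.086] yaw -63.62041184898207
scene tub [0.5452 0.2039] [0.143 0.089 0.145 0.087] yaw -63.47554074963164
top shelf [[0.5852, -0.0233], [0.5974, -0.1706], [0.442, -0.1854], [0.4255, -0.0384]]
front mid [ 0.50538287 -0.03082155] side 0.16039329620476953 yaw -84.43215241396543 yaw by front -84.58608219993718
scene shelf [[0.5798, -0.021], [0.5971, -0.1682], [0.4279, -0.0343]]
front mid [ 0.50385212 -0.02765058] side 0.15239414275302385 yaw -83.28102503454757 yaw by front -85.01928641343675
[[0.58965147 0.05153618]] [[0.58772658 0.05529517]]
flare tips top [[0.56004295 0.09234731]
 [0.42763522 0.07960536]] scene [[0.56492644 0.09968622]
 [0.42849941 0.07842388]]
rail ends [[ 0.55829876 -0.00966693]
 [ 0.44657104 -0.02294148]]
```

```bash
cat >> h.py <<'E'
O=np.array([.496,.060]); YAW=np.radians(-84.5)
BX=np.array([np.cos(YAW),np.sin(YAW)]); BY=np.array([-BX[1],BX[0]])
def b2w(x,y): return O+x*BX+y*BY
def w2b(p): d=np.array(p[:2])-O; return np.array([d@BX,d@BY])
def go(x,y,z,yawdeg):
    "bay xy, z, bay-frame angle of tool y"
    s=r.get_state(); q=R.from_quat(s['eef_rot']); w=b2w(x,y)
    d=q.inv().apply(np.array([*w,z])-s['tool_pos'])
    a=YAW+np.radians(yawdeg); ty=np.array([np.cos(a),np.sin(a),0]); tz=np.array([0,0,-1.]); tx=np.cross(ty,tz)
    Rt=R.from_matrix(np.stack([tx,ty,tz],1)); rv=np.degrees((q.inv()*Rt).as_rotvec())
    print('row',d.round(4).tolist(),rv.round(2).tolist(),'world',w.round(3))
def st():
    s=r.get_state(); q=R.from_quat(s['eef_rot']); print('t',round(s['clock'],2),'bay',w2b(s['tool_pos']).round(4),'z',round(s['tool_pos'][2],4),'F',np.round(s['contact_force'],1),'op',round(s['opening'],3))
E
python3 -c "
from h import *
st();go(-.14,.17,.239,0)"
```

```text
t 1.25 bay [ 0.6157 -0.3371] z 0.2388 F [ 0.9  0.4 -0.3] op 1.002
row [0.686, -0.598, -0.0003] [0.01, -0.0, 15.06] world [0.652 0.216]
```

Request:
carry_out(commands=[[0.343,-0.299,0,0,0,8],[0.343,-0.299,0,0,0,8],[0.343,-0.299,0,0,0,8],[0.343,-0.299,0,0,0,8],[0.343,-0.299,0,0,0,8],[0.343,-0.299,0,0,0,8],[0.343,-0.299,0,0,0,8],[0.343,-0.299,0,0,0,8],[0.343,-0.299,0,0,0,8],[0.343,-0.299,0,0,0,8],[0.343,-0.299,0,0,0,8],[0.343,-0.299,0,0,0,8]])

```text
clock: 2.45
tool_pos: [0.4349, -0.1862, 0.2387]
eef_rot: [0.994, 0.108, -0.0, 0.0]
contact_force: [0.1, -0.5, 0.3]
opening: 1.002
```

```bash
python3 -c "
from h import *
st();go(-.14,.17,.239,0)"
```

```text
t 2.45 bay [ 0.2392 -0.0844] z 0.2387 F [ 0.1 -0.5  0.3] op 1.002
row [0.2984, -0.3457, -0.0008] [0.05, 0.04, 6.95] world [0.652 0.216]
```

Request:
carry_out(commands=[[0.298,-0.346,0,0,0,7],[0.298,-0.346,0,0,0,7],[0.298,-0.346,0,0,0,7],[0.298,-0.346,0,0,0,7],[0.298,-0.346,0,0,0,7],[0.298,-0.346,0,0,0,7],[0.298,-0.346,0,0,0,7],[0.298,-0.346,0,0,0,7],[0.298,-0.346,0,0,0,7],[0.298,-0.346,0,0,0,7],[0.298,-0.346,0,0,0,7],[0.298,-0.346,0,0,0,7]])

```text
clock: 3.65
tool_pos: [0.6515, 0.2136, 0.2384]
eef_rot: [0.999, 0.046, -0.001, 0.001]
contact_force: [0.2, -0.6, -0.8]
opening: 0.999
```

```bash
python3 -c "
from h import *
st();go(-.14,.17,.05,0)
snap('wrist','w1.png')"
```

```text
t 3.65 bay [-0.138   0.1695] z 0.2384 F [ 0.2 -0.6 -0.8] op 0.999
row [0.0007, -0.0026, 0.1884] [0.17, 0.07, -0.18] world [0.652 0.216]
```

View pics/w1.png

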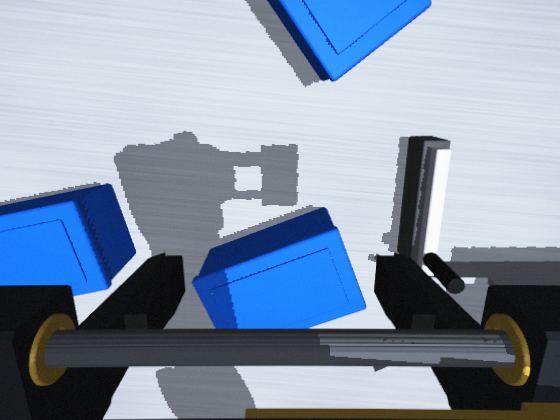

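```bash
cat >> h.py <<'E'
def wrist(f):
    s=r.get_state(); p=snap('wrist',f); T=np.eye(4); T[:3,:3]=R.from_quat(s['eef_rot']).as_matrix(); T[:3,3]=s['tool_pos']
    p['extrinsics']=T@np.array(p['tool_from_camera']); return p
E
python3 -c "
from h import *
p=wrist('w2.png')
for uv in [(323,208),(365,308),(333,229),(193,278)]:
  print(uv,w2b(atz(p,uv,.082)).round(4), w2b(atz(p,uv,0)).round(4))
for z in (.085,0.05):
  print([proj(p,[*b2w(x,.17),z]).round() for x in (-.138-.053,-.138,-.138+.053)])
c=(443,270);print('pin', w2b(atz(p,(458,288),.115)), proj(p,[*b2w(.015,.092),.115]))
"
```

```text
(323, 208) [-0.0967  0.1501] [-0.0859  0.1241]
(365, 308) [-0.052   0.0465] [-0.0291 -0.0076]
(333, 229) [-0.0869  0.1299] [-0.0734  0.0984]
(193, 278) [-0.219   0.0804] [-0.2413  0.0356]
[array([216., 188.]), array([277., 188.]), array([338., 187.])]
[array([222., 179.]), array([277., 179.]), array([332., 178.])]
pin [0.01698798 0.08794384] [456.33071959 283.79177234]
```

Request:
carry_out(commands=[[0,-0.002,0.188,0,0,0],[0,-0.002,0.188,0,0,0],[0,-0.002,0.188,0,0,0],[0,-0.002,0.188,0,0,0],[0,-0.002,0.188,0,0,0],[0,-0.002,0.188,0,0,0],[0,-0.002,0.188,0,0,0]])

```text
clock: 4.45
tool_pos: [0.6534, 0.2195, 0.0539]
eef_rot: [0.999, 0.048, 0.003, -0.001]
contact_force: [-0.4, -0.2, -0.1]
opening: 1.002
```

```bash
python3 -c "
from h import *
st();go(-.14,.055,.05,0)"
```

```text
t 4.45 bay [-0.1437  0.172 ] z 0.0539 F [-0.4 -0.2 -0.1] op 1.002
row [-0.117, 0.0037, 0.0033] [-0.05, -0.29, -0.01] world [0.537 0.205]
```

Request:
carry_out(commands=[[-0.02,0.003,0.002,0,0,0],[-0.03,0.003,0.002,0,0,0],[-0.035,0.003,0.002,0,0,0],[-0.04,0.003,0.002,0,0,0],[-0.045,0.003,0.002,0,0,0],[-0.05,0.003,0.002,0,0,0],[-0.055,0.003,0.002,0,0,0],[-0.06,0.003,0.002,0,0,0],[-0.065,0.003,0.002,0,0,0],[-0.07,0.003,0.002,0,0,0],[-0.075,0.003,0.002,0,0,0],[-0.08,0.003,0.002,0,0,0]])

```text
clock: 5.65
tool_pos: [0.5709, 0.2089, 0.0485]
eef_rot: [0.999, 0.048, -0.0, 0.0]
contact_force: [2.3, -0.9, 0.6]
opening: 1.003
```

```bash
python3 -c "
from h import *
st();go(-.14,.055,.05,0)
p=snap('top','top2.png');a=p['img'][160:310,180:380]; cv2.imwrite('pics/c3.png',cv2.resize(a,None,fx=4,fy=4,interpolation=cv2.INTER_CUBIC))"
```

```text
t 5.65 bay [-0.1411  0.0888] z 0.0485 F [ 2.3 -0.9  0.6] op 1.003
row [-0.0338, 0.001, -0.0015] [0.01, 0.05, 0.06] world [0.537 0.205]
```

View pics/c3.png

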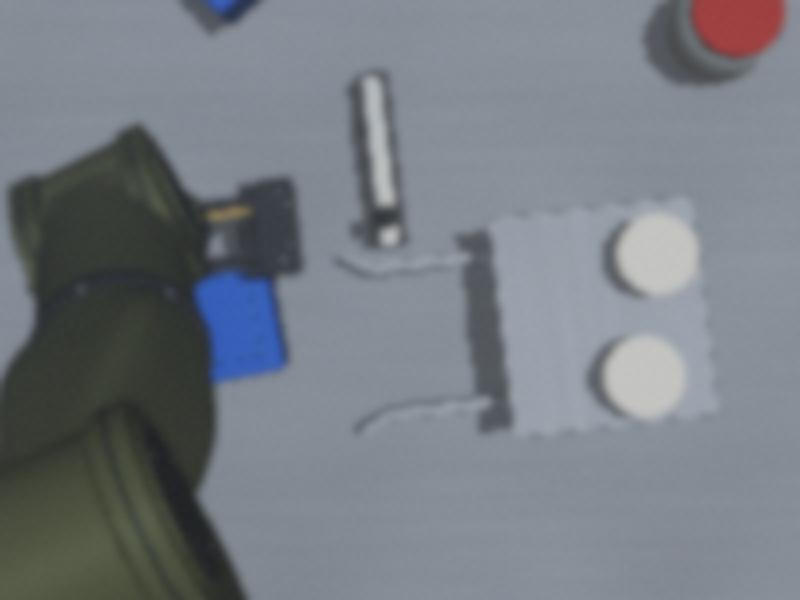

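Request:
carry_out(commands=[[-0.005,0,0,0,0,0],[-0.01,0,0,0,0,0],[-0.015,0,0,0,0,0],[-0.02,0,0,0,0,0],[-0.025,0,0,0,0,0],[-0.03,0,0,0,0,0],[-0.033,0,0,0,0,0],[-0.034,0,0,0,0,0],[-0.034,0,0,0,0,0]])

```text
clock: 6.6
tool_pos: [0.5378, 0.2059, 0.0487]
eef_rot: [0.999, 0.049, -0.0, -0.0]
contact_force: [1.9, 1.3, -0.4]
opening: 1.002
```

```bash
python3 -c "
from h import *
st();go(-.14,.10,.05,0)
p=snap('top','top2.png');a=p['img'][160:310,180:380]; cv2.imwrite('pics/c3.png',cv2.resize(a,None,fx=4,fy=4,interpolation=cv2.INTER_CUBIC))"
```

```text
t 6.6 bay [-0.1413  0.0556] z 0.0487 F [ 1.9  1.3 -0.4] op 1.002
row [0.0444, 0.0013, -0.0013] [-0.01, 0.0, 0.06] world [0.582 0.209]
```

View pics/c3.png

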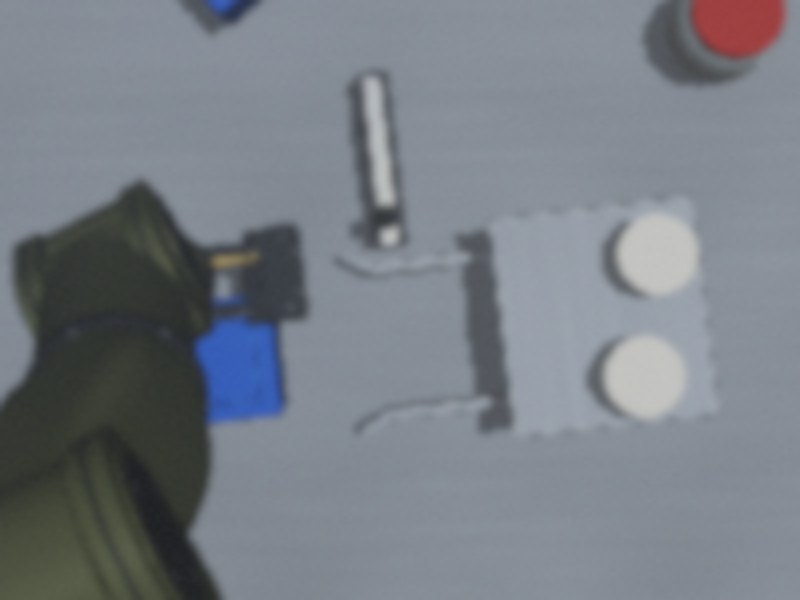

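Request:
carry_out(commands=[[0.045,0,0,0,0,0],[0.045,0,-0.02,0,0,0],[0.045,0,-0.07,0,0,0],[0.045,0,-0.12,0,0,0],[0.045,0,-0.17,0,0,0],[0.045,0,-0.19,0,0,0],[0.045,0,-0.19,0,0,0]])

```text
clock: 7.35
tool_pos: [0.5836, 0.2105, 0.242]
eef_rot: [0.999, 0.049, 0.002, -0.001]
contact_force: [-0.0, 0.3, -0.5]
opening: 0.995
```

```bash
python3 -c "
from h import *
st()
p=snap('scene','s3.png');a=p['img'][120:280,220:370]; cv2.imwrite('pics/c4.png',cv2.resize(a,None,fx=3.7,fy=3.7,interpolation=cv2.INTER_CUBIC))
p=wrist('w3.png'); print(p['extrinsics'].tolist());go(-.26,0,.2,90)"
```

```text
t 7.35 bay [-0.1414  0.1016] z 0.242 F [-0.   0.3 -0.5] op 0.995
[[0.09641460761733045, -0.9497635587620096, -0.2977472180990383, 0.6584306328478543], [-0.9953412594953767, -0.09200694728260485, -0.02881837604533652, 0.21600700276248821], [-2.4169208619829885e-05, 0.29913860349252175, -0.9542096705213114, 0.38545183953693984], [0.0, 0.0, 0.0, 1.0]]
row [-0.0991, -0.1194, 0.0381] [-0.09, 0.15, -89.92] world [0.471 0.319]
```

View pics/c4.png

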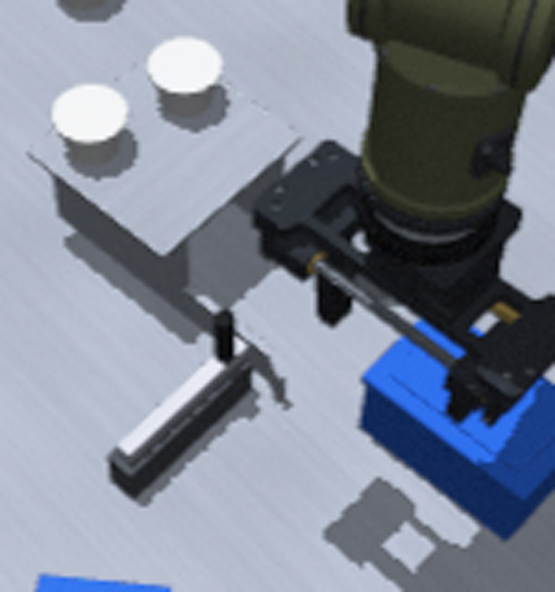

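View pics/w3.png

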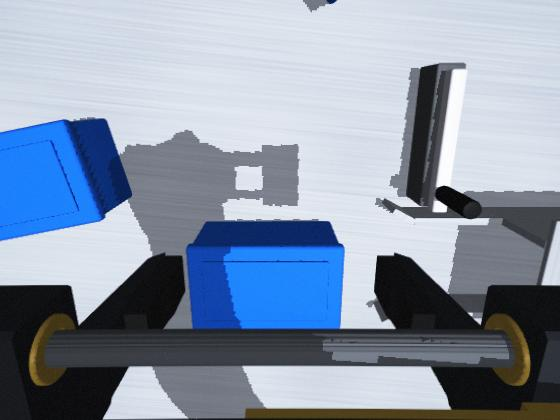

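```bash
python3 -c "
from h import *
p=wrist('w3.png')
for uv in [(187,245),(344,244)]: print('tub',w2b(atz(p,uv,.082)).round(4))
for uv in [(405,216),(550,216)]: print('rail top outer/inner?',w2b(atz(p,uv,.04)).round(4))
for uv in [(378,303)]: print('-y flare tip',w2b(atz(p,uv,.04)).round(4), proj(p,[*b2w(-.023,-.07),.04]),proj(p,[*b2w(-.023,.07),.04]))
print(proj(p,[*b2w(.015,.09),.115]))
"
```

```text
tub [-0.2248  0.0441]
tub [-0.0792  0.0452]
rail top outer/inner? [-0.0099  0.0582]
rail top outer/inner? [0.1361 0.0584]
-y flare tip [-0.0291 -0.0443] [381.5043725  322.81294326] [393.36934531 205.07216924]
[473.28745541 208.90683226]
```

Request:
carry_out(commands=[[-0.1,-0.12,0,0,0,-8],[-0.1,-0.12,0,0,0,-16],[-0.1,-0.12,0,0,0,-24],[-0.1,-0.12,0,0,0,-32],[-0.1,-0.12,0,0,0,-40],[-0.1,-0.12,0,0,0,-48],[-0.1,-0.12,0,0,0,-56],[-0.1,-0.12,0,0,0,-64],[-0.1,-0.12,0,0,0,-72],[-0.1,-0.12,0,0,0,-80],[-0.1,-0.12,0,0,0,-88],[-0.1,-0.12,0,0,0,-90]], fingers=139, grip_force=20)

```text
clock: 8.7
tool_pos: [0.4704, 0.3188, 0.2366]
eef_rot: [0.671, 0.741, -0.002, -0.001]
contact_force: [0.4, -0.5, -0.1]
opening: 0.456
```

```bash
python3 -c "
from h import *
st();go(-.26,0,.058,90)
p=wrist('w4.png')
for z in (.085,.058):
  print([proj(p,[*b2w(x,y),z]).round() for x in (-.25,-.27) for y in (-.038,.038)])"
```

```text
t 8.7 bay [-0.2601 -0.0007] z 0.2366 F [ 0.4 -0.5 -0.1] op 0.456
row [0.0003, 0.0015, 0.1786] [-0.25, 0.11, 0.2] world [0.471 0.319]
[array([239., 199.]), array([325., 200.]), array([238., 177.]), array([326., 177.])]
[array([242., 191.]), array([322., 192.]), array([241., 171.]), array([323., 171.])]
```

View pics/w4.png

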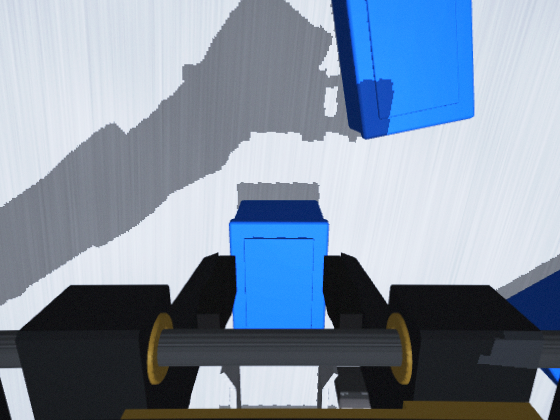

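Request:
carry_out(commands=[[0,0.001,0.178,0,0,0],[0,0.001,0.178,0,0,0],[0,0.001,0.178,0,0,0],[0,0.001,0.178,0,0,0],[0,0.001,0.178,0,0,0],[0,0.001,0.178,0,0,0],[0,0.001,0.178,0,0,0]])

```text
clock: 9.45
tool_pos: [0.4734, 0.3208, 0.0623]
eef_rot: [0.672, 0.74, 0.001, 0.0]
contact_force: [-0.3, 0.3, 0.1]
opening: 0.46
```

```bash
python3 -c "
from h import *
st();go(0.031,0,.058,90)"
```

```text
t 9.45 bay [-0.2617  0.0025] z 0.0623 F [-0.3  0.3  0.1] op 0.46
row [-0.2927, -0.0026, 0.0038] [0.13, -0.09, 0.01] world [0.499 0.029]
```

Request:
carry_out(commands=[[-0.015,-0.003,0.002,0,0,0],[-0.022,-0.003,0.002,0,0,0],[-0.03,-0.003,0.002,0,0,0],[-0.038,-0.003,0.002,0,0,0],[-0.046,-0.003,0.002,0,0,0],[-0.054,-0.003,0.002,0,0,0],[-0.062,-0.003,0.002,0,0,0],[-0.07,-0.003,0.002,0,0,0],[-0.078,-0.003,0.002,0,0,0],[-0.086,-0.003,0.002,0,0,0],[-0.094,-0.003,0.002,0,0,0],[-0.1,-0.003,0.002,0,0,0]])

```text
clock: 10.65
tool_pos: [0.4805, 0.2225, 0.06]
eef_rot: [0.672, 0.741, 0.003, -0.001]
contact_force: [0.7, 5.1, 4.5]
opening: 0.455
```

```bash
python3 -c "
from h import *
st();go(0.031,0,.058,90)
p=snap('top','top3.png');a=p['img'][160:310,180:380]; cv2.imwrite('pics/c5.png',cv2.resize(a,None,fx=4,fy=4,interpolation=cv2.INTER_CUBIC))"
```

```text
t 10.65 bay [-1.632e-01  1.000e-04] z 0.06 F [0.7 5.1 4.5] op 0.455
row [-0.1942, -0.0006, 0.0011] [0.22, -0.27, 0.13] world [0.499 0.029]
```

View pics/c5.png

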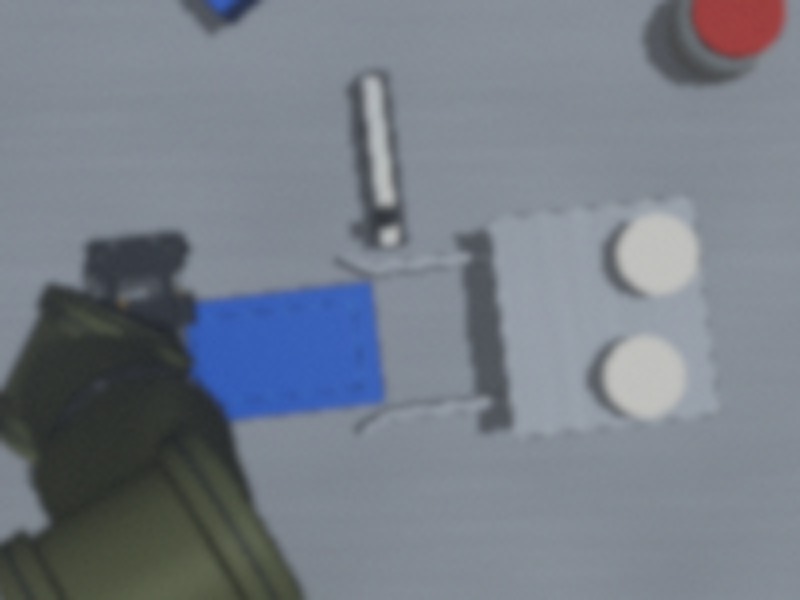

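```bash
python3 -c "
from h import *
t=r.snapshot('top')
for n,uv,z in [('t',(371,283),.082),('t',(384,402),.082),('t',(200,298),.082),('t',(235,420),.082),('rail+',(375,272),.04),('rail+',(470,258),.04),('rail-',(400,407),.04),('rail-',(490,403),.04)]:
  print(n,w2b(atz(t,((uv[0]+.5)/4-.5+180,(uv[1]+.5)/4-.5+160),z)).round(4))"
```

```text
t [-0.0016  0.0438]
t [-0.0018 -0.0454]
t [-0.13    0.0471]
t [-0.1136 -0.0461]
rail+ [0.0012 0.0529]
rail+ [0.0753 0.0553]
rail- [ 0.0087 -0.0524]
rail- [ 0.0778 -0.0572]
```

Request:
carry_out(commands=[[-0.008,0,0,0,0,0],[-0.016,0,0,0,0,0],[-0.024,0,0,0,0,0],[-0.032,0,0,0,0,0],[-0.04,0,0,0,0,0],[-0.048,0,0,0,0,0],[-0.056,0,0,0,0,0],[-0.064,0,0,0,0,0],[-0.072,0,0,0,0,0],[-0.08,0,0,0,0,0],[-0.088,0,0,0,0,0],[-0.096,0,0,0,0,0]])

```text
clock: 11.95
tool_pos: [0.4891, 0.1265, 0.0593]
eef_rot: [0.671, 0.741, 0.002, -0.001]
contact_force: [-0.5, 5.8, 4.9]
opening: 0.457
```

```bash
python3 -c "
from h import *
st();go(0.031,0,.058,90)"
```

```text
t 11.95 bay [-0.0669 -0.0005] z 0.0593 F [-0.5  5.8  4.9] op 0.457
row [-0.0979, 0.0002, 0.001] [0.13, -0.2, 0.17] world [0.499 0.029]
```

```bash
python3 -c "
from h import *
p=snap('scene','s4.png');a=p['img'][120:280,220:370]; cv2.imwrite('pics/c6.png',cv2.resize(a,None,fx=3.7,fy=3.7,interpolation=cv2.INTER_CUBIC))"
```

```text
(no output)
```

View pics/c6.png

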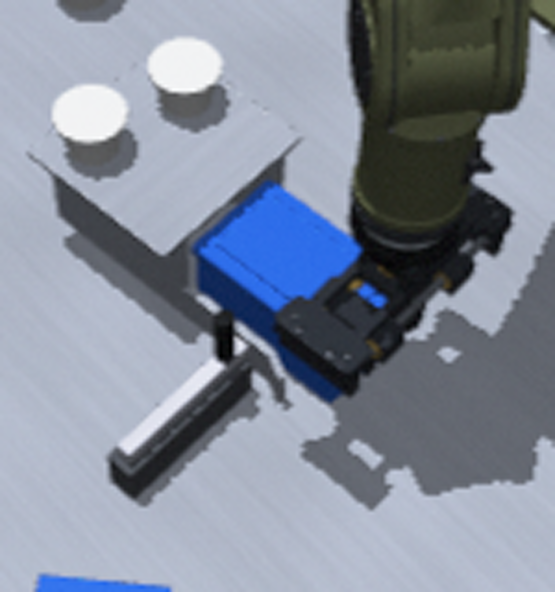

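Request:
carry_out(commands=[[-0.008,0,0,0,0,0],[-0.016,0,0,0,0,0],[-0.024,0,0,0,0,0],[-0.032,0,0,0,0,0],[-0.04,0,0,0,0,0],[-0.048,0,0,0,0,0],[-0.056,0,0,0,0,0],[-0.064,0,0,0,0,0],[-0.072,0,0,0,0,0],[-0.078,0,0,0,0,0],[-0.084,0,0,0,0,0],[-0.088,0,0,0,0,0]])

```text
clock: 13.2
tool_pos: [0.4971, 0.0377, 0.059]
eef_rot: [0.672, 0.741, 0.001, -0.0]
contact_force: [-1.1, 5.1, 4.3]
opening: 0.456
```

```bash
python3 -c "
from h import *
st();go(0.031,0,.058,90)"
```

```text
t 13.2 bay [ 0.0223 -0.001 ] z 0.059 F [-1.1  5.1  4.3] op 0.456
row [-0.0087, 0.001, 0.0009] [0.03, -0.08, 0.11] world [0.499 0.029]
```

Request:
carry_out(commands=[[-0.002,0,0,0,0,0],[-0.004,0,0,0,0,0],[-0.006,0,0,0,0,0],[-0.007,0,0,0,0,0]])

```text
clock: 13.6
tool_pos: [0.4977, 0.0314, 0.0589]
eef_rot: [0.672, 0.741, 0.001, -0.001]
contact_force: [-2.6, 7.7, 4.7]
opening: 0.459
```

Request:
carry_out(commands=[[-0.001,0,0,0,0,0],[-0.002,0,0,0,0,0]])

```text
clock: 13.8
tool_pos: [0.4977, 0.0314, 0.0589]
eef_rot: [0.671, 0.741, 0.002, -0.001]
contact_force: [-1.8, 11.2, 5.6]
opening: 0.458
```

Request:
carry_out(commands=[[-0.001,0,0,0,0,0],[-0.002,0,0,0,0,0],[-0.002,0,0,0,0,0]])

```text
clock: 14.1
tool_pos: [0.4976, 0.0314, 0.0589]
eef_rot: [0.671, 0.742, 0.003, -0.002]
contact_force: [-3.1, 13.7, 5.8]
opening: 0.455
```

```bash
python3 -c "
from h import *
st()
p=snap('top','top4.png');a=p['img'][160:310,180:380]; cv2.imwrite('pics/c7.png',cv2.resize(a,None,fx=4,fy=4,interpolation=cv2.INTER_CUBIC))"
```

```text
t 14.1 bay [ 0.0286 -0.0011] z 0.0589 F [-3.1 13.7  5.8] op 0.455
```

View pics/c7.png

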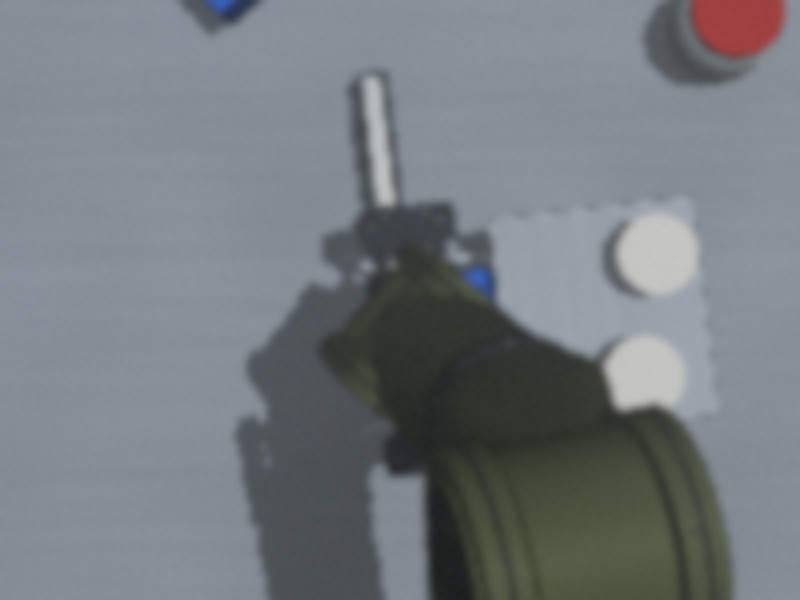

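Request:
carry_out(commands=[[0.01,0,0,0,0,0],[0.04,0,0,0,0,0],[0.08,0,-0.01,0,0,0],[0.12,0,-0.05,0,0,0],[0.12,0,-0.1,0,0,0],[0.12,0,-0.15,0,0,0],[0.12,0,-0.15,0,0,0]])

```text
clock: 14.85
tool_pos: [0.4887, 0.1456, 0.2133]
eef_rot: [0.672, 0.74, 0.003, 0.002]
contact_force: [1.1, 0.7, -0.7]
opening: 0.455
```

```bash
python3 -c "
from h import *
st()
p=snap('scene','s4.png');a=p['img'][120:280,220:370]; cv2.imwrite('pics/c8.png',cv2.resize(a,None,fx=3.7,fy=3.7,interpolation=cv2.INTER_CUBIC))
p=snap('top','top5.png');a=p['img'][160:310,180:380]; cv2.imwrite('pics/c9.png',cv2.resize(a,None,fx=4,fy=4,interpolation=cv2.INTER_CUBIC))"
```

```text
t 14.85 bay [-0.0859  0.0009] z 0.2133 F [ 1.1  0.7 -0.7] op 0.455
```

View pics/c8.png

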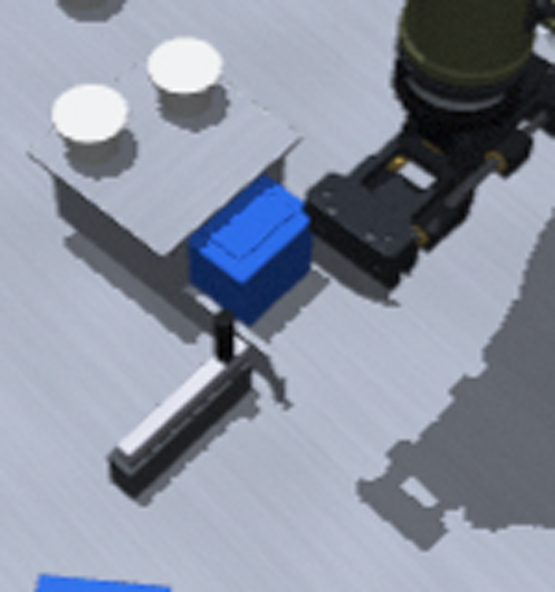

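View pics/c9.png

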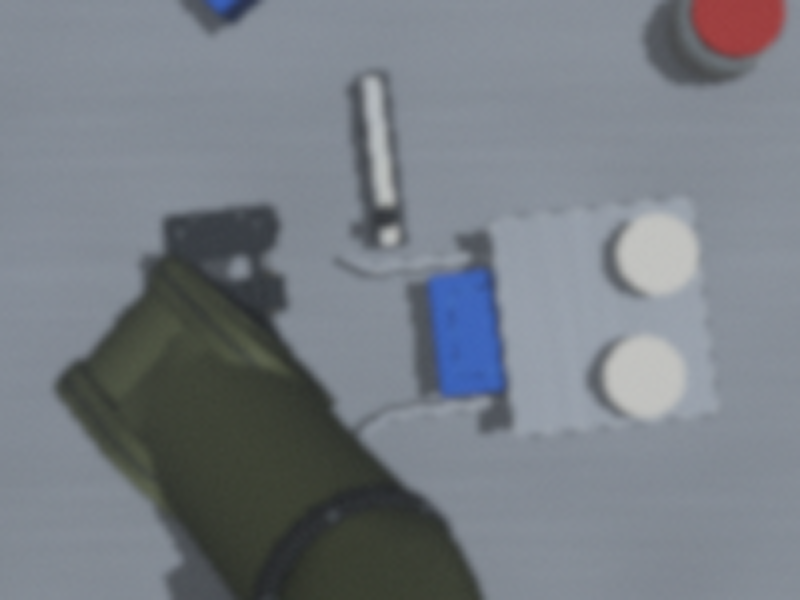

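```bash
python3 -c "
from h import *
t=r.snapshot('top')
f=lambda uv,z:w2b(atz(t,((uv[0]+.5)/4-.5+180,(uv[1]+.5)/4-.5+160),z)).round(4)
print(f((429,275),.082),f((441,397),.082),'shelf',f((490,218),.106),f((515,436),.106),'pin',f((388,213),.115))
s=r.snapshot('scene'); g=lambda uv,z:w2b(atz(s,((uv[0]+.5)/3.7-.5+220,(uv[1]+.5)/3.7-.5+120),z)).round(4)
print('scene',g((240,280),.082),g((312,215),.082),'shelf',g((165,254),.106),g((300,140),.106),'pin',g((224,317),.115))
p=wrist('w5.png')
print('pin px',proj(p,[*b2w(.015,.092),.115]))
go(.015,.15,.2133,90)"
```

```text
[0.0422 0.0448] [ 0.0408 -0.0464] shelf [0.0914 0.0808] [ 0.0912 -0.0796] pin [0.0174 0.0924]
scene [0.042  0.0424] [ 0.0425 -0.0418] shelf [0.0887 0.0756] [ 0.0873 -0.0768] pin [0.0135 0.0909]
pin px [400.85224177 328.61011522]
row [-0.0994, 0.1525, -0.0067] [-0.22, 0.14, -0.01] world [0.647 0.059]
```

View pics/w5.png

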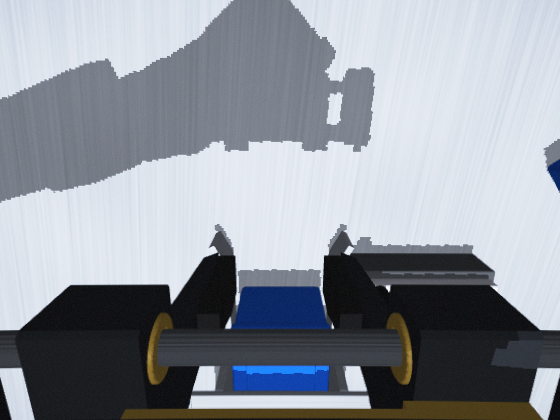

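Request:
carry_out(commands=[[-0.099,0.152,0,0,0,0],[-0.099,0.152,0,0,0,0],[-0.099,0.152,0,0,0,0],[-0.099,0.152,0,0,0,0],[-0.099,0.152,0,0,0,0],[-0.099,0.152,0.05,0,0,0],[-0.099,0.152,0.05,0,0,0],[-0.099,0.152,0.05,0,0,0]], fingers=255)

```text
clock: 15.9
tool_pos: [0.6453, 0.0619, 0.1572]
eef_rot: [0.671, 0.741, -0.002, -0.002]
contact_force: [-0.4, -0.3, 0.6]
opening: 0.009
```

```bash
python3 -c "
from h import *
st();go(.015,.15,.08,90)
p=wrist('w6.png')
print('pin px',proj(p,[*b2w(.015,.092),.115]),proj(p,[*b2w(.015,.092),.06]))
print(proj(p,[*b2w(.006,.15),.06]),proj(p,[*b2w(.024,.15),.06]))
"
```

```text
t 15.9 bay [0.0125 0.1488] z 0.1572 F [-0.4 -0.3  0.6] op 0.009
row [-0.0025, 0.0016, 0.0772] [-0.3, 0.03, 0.14] world [0.647 0.059]
pin px [183.10167651 239.73088971] [203.30193663 210.35984602]
[283.32761271 198.70381981] [283.19634677 222.31160462]
```

View pics/w6.png

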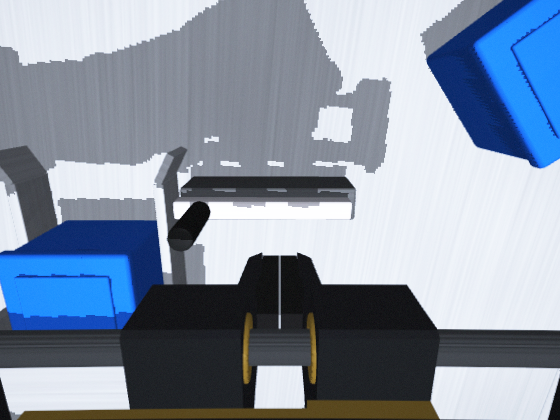

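Pin top at about (180,239), bar centred near row 210: matches the estimate. Descend.

Request:
carry_out(commands=[[-0.003,0.001,0.04,0,0,0],[-0.003,0.001,0.076,0,0,0],[-0.003,0.001,0.076,0,0,0],[-0.003,0.001,0.076,0,0,0]])

```text
clock: 16.35
tool_pos: [0.6494, 0.0594, 0.0845]
eef_rot: [0.672, 0.741, 0.001, 0.0]
contact_force: [-0.1, -0.5, -0.4]
opening: 0.004
```

```bash
python3 -c "
from h import *
st();go(.016,.0,.08,90)"
```

```text
t 16.35 bay [0.0153 0.1526] z 0.0845 F [-0.1 -0.5 -0.4] op 0.004
row [-0.0005, -0.1526, 0.0042] [0.09, -0.02, 0.08] world [0.498 0.044]
```

Request:
carry_out(commands=[[0,-0.02,0.002,0,0,0],[0,-0.03,0.002,0,0,0],[0,-0.038,0.002,0,0,0],[0,-0.046,0.002,0,0,0],[0,-0.054,0.002,0,0,0],[0,-0.062,0.002,0,0,0],[0,-0.07,0.002,0,0,0],[0,-0.078,0.002,0,0,0],[0,-0.086,0.002,0,0,0],[0,-0.094,0.002,0,0,0],[0,-0.102,0.002,0,0,0],[0,-0.11,0.002,0,0,0]])

```text
clock: 17.55
tool_pos: [0.5385, 0.0481, 0.0807]
eef_rot: [0.672, 0.741, 0.0, -0.0]
contact_force: [2.3, 0.8, 2.7]
opening: 0.003
```

```bash
python3 -c "
from h import *
st();go(.016,.0055,.08,90)
p=snap('scene','s5.png');a=p['img'][120:280,220:370]; cv2.imwrite('pics/c10.png',cv2.resize(a,None,fx=3.7,fy=3.7,interpolation=cv2.INTER_CUBIC))"
```

```text
t 17.55 bay [0.016  0.0412] z 0.0807 F [2.3 0.8 2.7] op 0.003
row [-0.0, -0.0357, 0.0007] [-0.0, -0.0, 0.06] world [0.503 0.045]
```

View pics/c10.png

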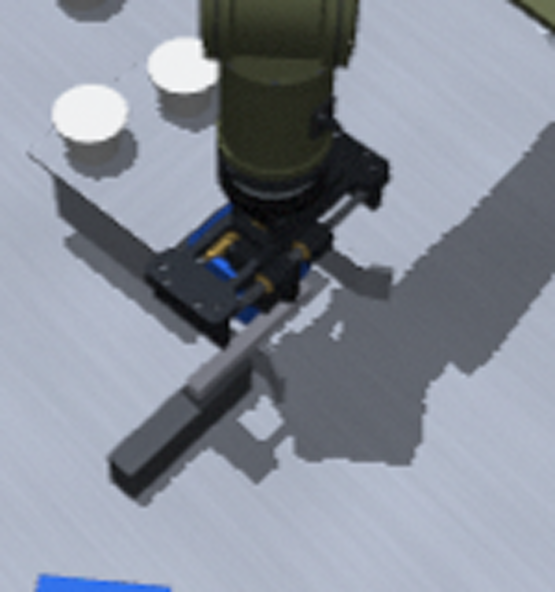

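The bar follows the finger. I'll push on to the end of its travel.

Request:
carry_out(commands=[[0,-0.008,0,0,0,0],[0,-0.016,0,0,0,0],[0,-0.022,0,0,0,0],[0,-0.026,0,0,0,0],[0,-0.03,0,0,0,0],[0,-0.033,0,0,0,0],[0,-0.035,0,0,0,0],[0,-0.036,0,0,0,0]])

```text
clock: 18.4
tool_pos: [0.5031, 0.0444, 0.0806]
eef_rot: [0.672, 0.741, -0.0, -0.0]
contact_force: [1.9, -0.6, -0.7]
opening: 0.003
```

Request:
carry_out(commands=[[0,-0.001,0,0,0,0],[0,-0.002,0,0,0,0],[0,-0.003,0,0,0,0]])

```text
clock: 18.7
tool_pos: [0.5005, 0.0442, 0.0807]
eef_rot: [0.672, 0.741, 0.0, 0.0]
contact_force: [3.6, 0.5, -1.5]
opening: 0.004
```

```bash
python3 -c "
from h import *
st()"
```

```text
t 18.7 bay [0.0161 0.0029] z 0.0807 F [ 3.6  0.5 -1.5] op 0.004
```

Request:
carry_out(commands=[[0,-0.001,0,0,0,0],[0,-0.002,0,0,0,0],[0,-0.003,0,0,0,0]])

```text
clock: 19.0
tool_pos: [0.5003, 0.0443, 0.081]
eef_rot: [0.672, 0.74, 0.002, 0.001]
contact_force: [9.7, 0.1, -6.0]
opening: 0.003
```

Request:
carry_out(commands=[[0,-0.001,0,0,0,0],[0,-0.002,0,0,0,0],[0,-0.003,0,0,0,0]])

```text
clock: 19.3
tool_pos: [0.5003, 0.0443, 0.0812]
eef_rot: [0.672, 0.74, 0.005, 0.003]
contact_force: [14.9, -0.9, -9.2]
opening: 0.003
```

Request:
carry_out(commands=[[0,0.02,0,0,0,0],[0,0.05,0,0,0,0],[0,0.06,-0.04,0,0,0],[0.04,0.06,-0.09,0,0,0],[0.09,0.06,-0.14,0,0,0],[0.14,0.06,-0.14,0,0,0],[0.18,0.06,-0.14,0,0,0],[0.18,0.06,-0.14,0,0,0],[0.18,0.06,-0.14,0,0,0]])

```text
clock: 20.2
tool_pos: [0.5347, 0.2321, 0.2209]
eef_rot: [0.67, 0.743, 0.0, -0.001]
contact_force: [-0.0, -0.7, -0.7]
opening: 0.006
```

```bash
python3 -c "
from h import *
st()
p=snap('scene','s6.png');a=p['img'][120:280,220:370]; cv2.imwrite('pics/c11.png',cv2.resize(a,None,fx=3.7,fy=3.7,interpolation=cv2.INTER_CUBIC))
for l in ['squeeze_bottle','jar','portion_cup','keeper_pin']: print(l,[(np.round(d['xyz'],3).tolist(),round(d['p'],2)) for d in r.spot_point(p,l)])
p=snap('top','top6.png');a=p['img'][160:310,180:380]; cv2.imwrite('pics/c12.png',cv2.resize(a,None,fx=4,fy=4,interpolation=cv2.INTER_CUBIC))
for l in ['squeeze_bottle','jar','portion_cup','keeper_pin']: print(l,[(np.round(d['xyz'],3).tolist(),round(d['p'],2)) for d in r.spot_point(p,l)])
print(b2w(.015,-.02))"
```

```text
t 20.2 bay [-0.1676  0.055 ] z 0.2209 F [-0.  -0.7 -0.7] op 0.006
squeeze_bottle [([0.605, -0.38, -0.004], 0.58)]
jar [([0.735, -0.209, -0.002], 0.57)]
portion_cup [([0.395, -0.362, -0.002], 0.74)]
keeper_pin [([0.475, 0.045, 0.09], 0.52)]
squeeze_bottle [([0.606, -0.383, 0.001], 0.61)]
jar [([0.733, -0.208, 0.001], 0.81)]
portion_cup [([0.393, -0.361, 0.0], 0.7)]
keeper_pin [([0.479, 0.047, 0.091], 0.66), ([0.503, -0.027, 0.108], 0.33)]
[0.47752976 0.04315214]
```

View pics/c11.png

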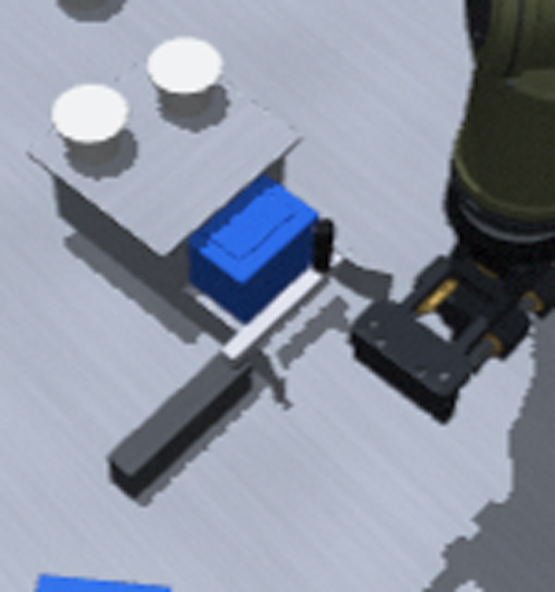

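View pics/c12.png

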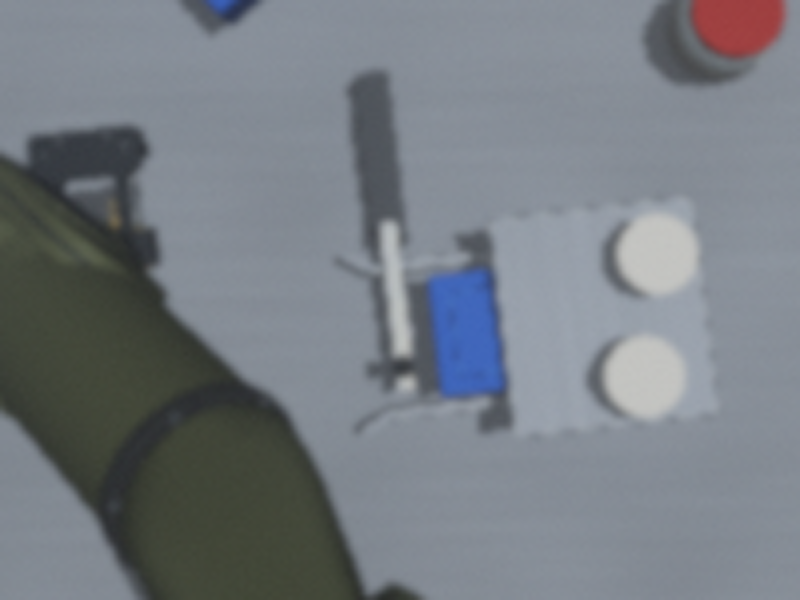

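The keeper bar spans the mouth, with its pin where a full 0.12 m of travel puts it. The tub hasn't moved, with its near edge still at about (430–441, 275–397) in the top-view crop. I'll hand in.

```bash
python3 -c "
from h import *
print(r.finish_job()); st()"
```

```text
the job is handed in; nothing more can be done
None
the job is handed in; nothing more can be done
```

The tub is home against the back stop, the keeper is shut, and the job is handed in. The last state reading before that was at about 20 s of the 67 s allowed. The hand-in reports no verdict.

**How it was done:** I squared the tub up by pushing its long side with the open fingers. I then pushed it end first into the bay with the fingers part closed, until it stopped moving and the force rose to about 14 N. Last, I pushed the keeper pin with the shut fingers until it hit its end stop at about 15 N.

**Last checks:**
- **Tub:** in the top and scene views its near end is at bay x of about 0.041–0.042 m (nominal 0.040). It sticks out about 50 mm in front of the shelf, is within about 1 mm of the centre line and looks flat. That puts its centre at about 0.115–0.117 m, inside the 0.107–0.119 m limits.
- **Keeper:** both cameras place the pin within about 4 mm of where full travel would put it, and the bar spans the mouth.
- **Bystanders:** the bottle, the jar and the portion cup are within about 5 mm of where they started, which is measurement noise.
- **Arm:** it is clear of everything, with no contact force beyond sensor noise.

None of the checks failed or disagreed. While the tub was being pushed in, the finger felt an upward force of about 5 N. The tub may have been close to lifting at its near end, but it looked flat in the picture taken during the push.

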